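# Clear the bench vibrator and hold its recessed reset button

## Robot

A 6-joint arm with a two-finger parallel gripper is mounted at the origin on a cart in front of the work surface, level with it; the furniture and walls round the work are solid. World frame = base frame: x ahead of the robot, y to its left, z up, the work surface at z = 0. Lengths are in m, angles in rad, forces in N, time in s.
With the tool pointing down it reaches from about 0.375 to 0.9 m from the base axis. Payload 3.1 kg.
Tool frame: the origin (TCP) lies at the very end of the fingers, on their centre line; the grasp point (between the pads) lies 19 mm behind it; z points along the fingers, y is the line along which they close (so a half turn about z gives the same grasp; the last joint's range is limited). The gripper opens to 87 mm and grips with 3 to 60 N. Pads are 19 mm wide; open, the fingers measure 117 mm over their backs; the gripper's body (75 mm by 190 mm) begins 51 mm behind the grasp point.
Start: joints at [0.977, 0.527, 1.433, -0, 1.181, -0.178], TCP at [0.252, 0.572, 0.223] pointing down, gripper open.
Joint ranges: [-3.08, 3.08], [-0.75, 2.2], [0.22, 2.44], [-1.43, 4.57], [0, 2.65], [-2.85, 2.85]. Speed limits (rad/s): [2.79, 2.79, 3.14, 3.14, 3.14, 3.14].

## Interface

Orientations are given as a unit quaternion [x, y, z, w].
In Python, from rig import robot gives the robot as it stands. The module is installed in compiled form; this text tells all that it offers.
- The arm moves only by the tool servo_tool, never from a script. Its argument "rows" is one flat list of numbers, 5 for each row, row after row: the closure, from -1 (fully open) to 1 (shut), so that 0 is half open, then the shift along the tool's x, y, z in m, then the turn about the tool's z in degrees. A call has 1 to 5 rows; each row shifts and turns the commanded pose from where the row before left it, along the tool's axes as they then stand; what a row does not reach is not made up. A row lasts 1/12 s, in which the tool goes at most 41.7 mm and 7.16 degrees, less where a joint would pass 70% of its speed; a pose out of reach is approached as far as the arm can. A call with a gripper value outside its range is refused whole. The fingers move at their own pace and stop on an object; "newtons" is the grip in N (left out, the last holds). Time passes only in rows, so rows that do not move let the fingers close. It gives the time, the measured TCP pose, the force, the opening and the grip force at its end, in the units of the state.
- robot.get_obs(): the state, without advancing time (a new reading comes with each control period).
- robot.camera(name): name is "side" or "top"; returns a dict with "pixels" (384x512x3 uint8, red, green, blue), "intrinsics" (3x3 intrinsics, pixels), "rvec" (rotation vector, rad) and "tvec" (3), from world to camera coordinates, as OpenCV has them. Camera axes: x right, y down, z forward; pixel columns grow to the right and rows downward; lengths in m; the calibration is good to about 2 mm. A picture is of the moment at which its call begins. There is no depth.
- robot.hand_in(): hands the job in; it is judged then, once.
Trained networks look in a picture, given as the dict that the camera call returned (one of the last four; its "shot" number tells which), for a name from the list of things; names that differ only in an ending like _2 or _b are one class to them, and where a whole thing is asked for, a point or a joint stands for the part that bears it (a point fixed in the world has none). Each returns a list of dicts, best first, with "score" (0 to 1); they miss things now and then, are a little off and sometimes report something else, mostly with a low value. They report only what shows in the picture. A call takes as long as a camera call. They do not tell look-alikes from the thing itself.
- robot.spot_in(picture, query): "at" ([x, y, z] in m, in world coordinates, good to about 4 mm: the middle of the surface that is visible of it).
- robot.outline_of(picture, query): "region" (384x512 bool, what is visible of it).
- robot.place_of(picture, query): "at" ([x, y, z] in m, in world coordinates, good to about 4 mm: a listed point, or the origin of a listed thing).
The state is a dict: "time": time; "q": joint angles; "joint_velocities": joint speeds; "joint_torque": joint torques, N m; "position": TCP position; "tool_rot": TCP orientation; "ft_force": force on the tool from outside, world axes, zero at the start; "moment": the same for the moment, N m; "grip_width": finger opening in m; "grip_force": force on a finger pad.
Only numpy, scipy, OpenCV 4.12 (cv2) and the standard library are available. Lean on these libraries where they do the work, as an engineer would, in place of code of your own. Each camera call takes 0.05 s, during which the arm holds its last target. There are 200 camera calls.

## Task

Use the blue scraper block to wipe all three plaster chips off the deck of the bench vibrator into the trough at its side (not with the fingers), then stand the block upright back on the worktop. Then take the orange-handled stylus from its stand, put its thin tip down through the round aperture in the deck and press the red reset button in there fully down; the program finishes like this, still gripping the stylus and holding the button down. Do not press the button before the chips are in the trough, and leave the other things on the worktop where they are.

Things in the scene. Friction and masses are not known exactly. Their poses are not given: they have to be found in the camera images.
- vibrator: white bench vibrator, fixed. Origin: on the worktop under the centre of its deck; z up. The level metal deck, top 50 mm above the worktop, is 100 mm wide along its x, between two side lips 5 mm thick and 8 mm high, and 170 mm long along its y (-85 to +85), open at both y ends; the trough lies beyond the -y end. Dial and switch on its -x face are only for show.
- trough (a point): centre of the floor of the trough, which is part of the vibrator beyond the -y end of its deck: at x = 0, y = -118, z = 10 mm in its frame. Inside it is 100 mm along x and runs from y = -85 to y = -150 mm; outer walls 5 mm thick, their tops 45 mm above the worktop.
- reset_hole (a point): centre of the round aperture (13 mm diameter, dark ring round it) in the deck, at deck level; at x = +15, y = -20 mm in the vibrator's frame. It goes straight down; the deck plate is 12 mm thick.
- button_top (a point): centre of the top face of the red reset button under the aperture (22 mm diameter, wider than the aperture), 24 mm below the deck top when not pressed; the point moves down with the button.
- reset_button (a joint): travel of the reset button in m: 0 up, 0.004 fully down. Spring: begins to move at about 1.5 N, about 5 N when fully down; springs back.
- scraper: blue block with a black rubber foot, 120 g, standing loose on the worktop. Origin: centre of its underside, z up. Foot 84 mm long (its x), 18 mm thick (its y); blue body 24 mm thick up to z = 26 mm; gripping rib on top 56 mm long (x), 16 mm thick (y), from z = 26 to 64 mm. It fits between the deck's side lips with 8 mm to spare on each side.
- stylus_stand: grey square block, 56 mm wide (black foot 66 mm wide), 54 mm tall, fixed, with an upright through hole of 8.5 mm in the middle of its top, in which the stylus stands. Origin: centre of its underside.
- stylus: stylus, 60 g, upright in its stand: steel shaft 6 mm in diameter, 50 mm long, below an orange round handle 16 mm in diameter, 80 mm long. Origin: the lower end (tip), z up; the handle runs from z = 50 to 130 mm. In the stand the tip is 4 mm above the worktop and the handle rests on the stand's top; it must rise 50 mm to come free.
- chip_1: first of three equal chips of set yellowish plaster lying on the deck, 21 mm across and 9 mm thick, 10 g, loose, too wide for the aperture. Origin: centre of its underside.
- chip_2: second of three equal chips of set yellowish plaster lying on the deck, 21 mm across and 9 mm thick, 10 g, loose, too wide for the aperture. Origin: centre of its underside.
- chip_3: third of three equal chips of set yellowish plaster lying on the deck, 21 mm across and 9 mm thick, 10 g, loose, too wide for the aperture. Origin: centre of its underside.
- bond_bottle: bystander, loose, to be left alone: small dark bottle with a white cap, 23 mm across, 55 mm tall. Origin: centre of its underside.
- dappen_dish: bystander, loose, to be left alone: small glass dish, 32 mm across, 22 mm tall. Origin: centre of its underside.
- bur_block: bystander, loose, to be left alone: block with rotary burs, 34x62x34 mm. Origin: centre of its underside.
- paste_a: bystander, loose, to be left alone: lying syringe with orange cap, 26x112x18 mm. Origin: centre of its underside.
- rinse_cup: bystander, loose, to be left alone: terracotta-coloured cup, 81 mm across, 112 mm tall. Origin: centre of its underside.
- timer: bystander, loose, to be left alone: small white timer, 42x60x56 mm. Origin: centre of its underside.
Not all that is in view belongs to the job. Of the things that look like the scraper, take the one that is farthest to the robot's right at the start.

How it is judged:
On the way, in this order (a step that is already met when the one before it is completed fails the run):
1. all three chips lie in the trough (z of each of chip_1, chip_2, chip_3 in the frame of vibrator below 0.035 m and y of chip_1 in the frame of vibrator between -0.155 and -0.085 m and x of chip_1 in the frame of vibrator between -0.055 and 0.055 m and y of chip_2 in the frame of vibrator between -0.155 and -0.085 m and x of chip_2 in the frame of vibrator between -0.055 and 0.055 m and y of chip_3 in the frame of vibrator between -0.155 and -0.085 m and x of chip_3 in the frame of vibrator between -0.055 and 0.055 m), for 0.2 s.
2. the scraper block stands upright on the worktop again and the stylus has been lifted clear of its stand (height (world z) of scraper below 0.006 m and angle between scraper's own z axis and vertical below 0.2 rad and z of stylus in the frame of stylus_stand above 0.056 m and contact force between the fingers and stylus above 1 N), for 0.1 s.
3. the stylus tip, through the aperture, holds the reset button down (value of joint reset_button above 0.003 m and distance between stylus and button_top below 0.008 m and contact force between the fingers and stylus above 1 N), for 0.2 s.
At the end, for the whole second after the job is handed in: Through the last second: button at least 3 mm down, stylus tip within 8 mm of its middle, stylus gripped and upright within 0.3 rad; all three chips in the trough; scraper block standing upright (0.2 rad) on the worktop (within 6 mm) (all of step 1 and all of step 3 and height (world z) of scraper below 0.006 m and angle between scraper's own z axis and vertical below 0.2 rad and angle between stylus's own z axis and vertical below 0.3 rad); the arm keeps its last pose, push and grip.
It fails at once if the reset button is pressed while a chip is not in the trough (value of joint reset_button above 0.0015 m and not (z of each of chip_1, chip_2, chip_3 in the frame of vibrator below 0.035 m and y of chip_1 in the frame of vibrator between -0.155 and -0.085 m and x of chip_1 in the frame of vibrator between -0.055 and 0.055 m and y of chip_2 in the frame of vibrator between -0.155 and -0.085 m and x of chip_2 in the frame of vibrator between -0.055 and 0.055 m and y of chip_3 in the frame of vibrator between -0.155 and -0.085 m and x of chip_3 in the frame of vibrator between -0.055 and 0.055 m)).
It fails at once if the fingers push a chip (contact force between the fingers and chip_1 above 0.3 N or contact force between the fingers and chip_2 above 0.3 N or contact force between the fingers and chip_3 above 0.3 N).
It fails at once if a bystander is moved by more than 30 mm (distance of any of bond_bottle, dappen_dish, bur_block, paste_a, rinse_cup, timer from where it was at the start of the episode above 0.03 m).
It also fails if it takes over 67 s, if anything falls off the work surface, if the arm or the gripper's body presses on something with over 40 N, if the wrist force passes 120 N, or if a joint passes its speed limit or range.

## Working session

There is one attempt and no reset: what is moved stays moved. The work goes in short steps, Python scripts to look and compute and a tool call to move; the robot and the scene stay as the last step left them, time stands still between calls to the robot, and variables do not carry over. Pictures are saved under pics/ and viewed, at most 10 in all, crops included, and the job is handed in when it is done.

Besides the shell and the picture viewer there is one more tool, called after ">>>" as name(argument=value, ...) on one line, values as JSON. servo_tool: Moves the arm, as the interface text tells. Its arguments: {"type":"object","properties":{"rows":{"type":"array","items":{"type":"number"}},"newtons":{"type":"number"}},"required":["rows"]}

```bash
mkdir -p pics; cat > h.py <<'E'
import numpy as np, cv2
from rig import robot
def shot(n,f=None):
    p=robot.camera(n)
    if f: cv2.imwrite('pics/'+f,p['pixels'][:,:,::-1])
    return p
def proj(p,X):
    return cv2.projectPoints(np.array(X,float).reshape(-1,3),np.array(p['rvec'],float),np.array(p['tvec'],float),np.array(p['intrinsics'],float),None)[0].reshape(-1,2)
def ray(p,uv,z):
    R=cv2.Rodrigues(np.array(p['rvec'],float))[0];t=np.array(p['tvec'],float).ravel();K=np.array(p['intrinsics'],float)
    uv=np.array(uv,float).reshape(-1,2);d=(np.linalg.inv(K)@np.c_[uv,np.ones(len(uv))].T).T@R;c=-R.T@t
    return c+d*((z-c[2])/d[:,2])[:,None]
E
python3 - <<'E'
from h import *
o=robot.get_obs();print({k:np.round(v,3) for k,v in o.items()})
ims=[]
for n in('top','side'):
    p=shot(n,n+'0.png')
    for q in['vibrator','trough','reset_hole','scraper','stylus_stand','stylus','chip_1','bond_bottle','dappen_dish','bur_block','paste_a','rinse_cup','timer']:
        print(n,q,[(np.round(d['at'],3).tolist(),round(d['score'],2),proj(p,d['at'])[0].round().tolist()) for d in robot.place_of(p,q)][:4])
E
```

```text
{'time': np.float64(0.0), 'q': array([ 0.977,  0.529,  1.434, -0.   ,  1.181, -0.179]), 'joint_velocities': array([ 0.001, -0.001, -0.001,  0.   ,  0.   ,  0.001]), 'joint_torque': array([ 2.0000e-03, -4.4003e+01, -1.7659e+01,  6.3000e-02,  5.8000e-02,
       -0.0000e+00]), 'position': array([0.252, 0.571, 0.222]), 'tool_rot': array([ 0.206,  0.978, -0.001, -0.   ]), 'ft_force': array([ 0.872,  0.579, -0.284]), 'moment': array([0.043, 0.043, 0.001]), 'grip_force': np.float64(0.0), 'grip_width': np.float64(0.087)}
top vibrator [([0.557, -0.003, -0.0], 0.87, [223.0, 194.0]), ([0.53, -0.054, 0.051], 0.39, [237.0, 200.0])]
top trough [([0.541, 0.268, 0.01], 0.69, [144.0, 199.0]), ([0.567, -0.12, 0.011], 0.57, [257.0, 190.0])]
top reset_hole [([0.573, -0.021, 0.051], 0.86, [227.0, 187.0])]
top scraper [([0.447, 0.153, -0.001], 0.54, [177.0, 226.0]), ([0.526, -0.312, 0.0], 0.48, [312.0, 202.0]), ([0.455, -0.229, -0.001], 0.48, [289.0, 223.0])]
top stylus_stand [([0.538, 0.262, 0.0], 0.71, [146.0, 200.0]), ([0.494, -0.542, -0.001], 0.24, [379.0, 210.0])]
top stylus [([0.538, 0.263, 0.011], 
[... 1185 characters left out ...]
176.0]), ([0.498, -0.54, -0.0], 0.15, [280.0, 306.0])]
side stylus [([0.606, -0.47, -0.003], 0.33, [314.0, 281.0])]
side chip_1 [([0.524, -0.06, 0.051], 0.61, [240.0, 195.0]), ([0.528, 0.025, 0.052], 0.43, [236.0, 185.0])]
side bond_bottle [([0.495, -0.54, 0.002], 0.63, [278.0, 305.0]), ([0.524, -0.005, 0.053], 0.48, [236.0, 188.0])]
side dappen_dish [([0.553, -0.538, -0.002], 0.76, [304.0, 302.0]), ([0.573, -0.019, 0.05], 0.5, [252.0, 189.0])]
side bur_block [([0.604, -0.471, -0.004], 0.56, [314.0, 281.0])]
side paste_a [([0.478, -0.421, 0.002], 0.68, [255.0, 274.0])]
side rinse_cup []
side timer [([0.571, -0.02, 0.051], 0.57, [252.0, 189.0]), ([0.699, -0.068, 0.005], 0.53, [293.0, 205.0])]
```

View pics/top0.png

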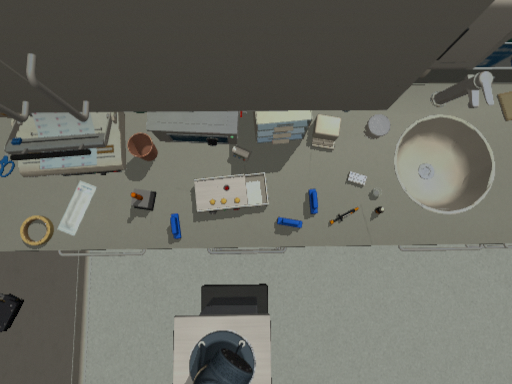

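View pics/side0.png

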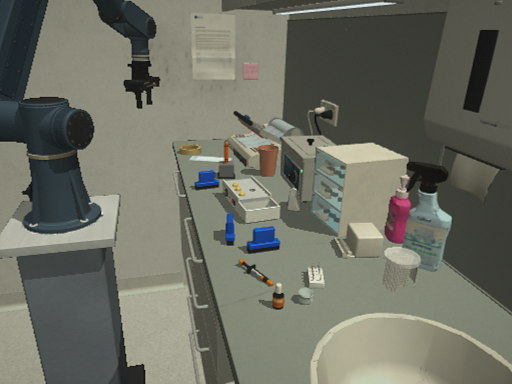

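```bash
cat >> h.py <<'E'
from scipy.optimize import minimize
def box(x0,x1,y0,y1,z0,z1): return np.array([[x,y,z] for x in(x0,x1) for y in(y0,y1) for z in(z0,z1)])
def cyl(r,z0,z1): return np.array([[r*np.cos(a),r*np.sin(a),z] for a in np.arange(0,6.28,.3) for z in(z0,z1)])
SCR=[box(-.042,.042,-.009,.009,0,.026),box(-.042,.042,-.012,.012,.008,.026),box(-.028,.028,-.008,.008,.026,.064)]
VIB=[box(-.055,.055,-.085,.085,0,.058),box(-.055,.055,-.155,-.085,0,.045)]
def render(p,parts,s,z=0,S=4):
    m=np.zeros((384*S,512*S),np.uint8);c,sn=np.cos(s[2]),np.sin(s[2])
    for P in parts:
        W=P@np.array([[c,sn,0],[-sn,c,0],[0,0,1]])+[s[0],s[1],z]
        u=(proj(p,W)+.5)*S
        cv2.fillConvexPoly(m,cv2.convexHull(u.astype(np.float32)).round().astype(np.int32),1)
    return m>0
def fit(views,parts,s0,z=0):
    big=[(p,cv2.resize(m.astype(np.float32),None,fx=4,fy=4,interpolation=cv2.INTER_LINEAR)>.5) for p,m in views]
    def cost(s):
        return -sum((r&m).sum()/max(1,(r|m).sum()) for p,m in big for r in[render(p,parts,s,z)])/len(big)
    best=None
    for a in s0[2] if np.ndim(s0[2]) else [s0[2]]:
        r=minimize(cost,[s0[0],s0[1],a],method='Nelder-Mead',options=dict(initial_simplex=np.array([[s0[0],s0[1],a]]*4)+np.vstack([np.zeros(3),np.diag([.01,.01,.25])]),xatol=1e-4,fatol=1e-4))
        if best is None or r.fun<best.fun: best=r
    return best.x,-best.fun
def mask(p,q,at):
    u=proj(p,at)[0]; L=robot.outline_of(p,q)
    if not L: return None
    def d(e):
        ys,xs=np.nonzero(e['region']);return np.hypot(xs.mean()-u[0],ys.mean()-u[1])
    e=min(L,key=d);return e['region']
E
python3 - <<'E'
from h import *
t=shot('top');s=shot('side')
c1=cv2.resize(t['pixels'][165:245,260:360],None,fx=4,fy=4);c2=cv2.resize(s['pixels'][190:270,200:300],None,fx=4,fy=4)
cv2.imwrite('pics/crop1.png',np.hstack([c1,c2])[:,:,::-1])
for n,q,P,s0 in(('scr','scraper',SCR,(.525,-.312,np.arange(0,3.1,.4))),('vib','vibrator',VIB,(.556,-.002,np.arange(-.4,.5,.2)))):
    V=[(p,mask(p,q,[s0[0],s0[1],.03])) for p in(t,s)]
    print(n,[None if m is None else (int(m.sum()),np.nonzero(m)[1].mean(),np.nonzero(m)[0].mean()) for _,m in V])
    V=[v for v in V if v[1] is not None]
    print(fit(V,P,s0)); [print(' ',fit([v],P,s0)) for v in V]
for p in(t,s):
  for q in('stylus','stylus_stand','chip_1'):
    for e in robot.outline_of(p,q):
        ys,xs=np.nonzero(e['region']);print(q,round(e['score'],2),len(xs),xs.mean().round(1),ys.mean().round(1),xs.min(),xs.max(),ys.min(),ys.max())
E
```

```text
scr [(156, np.float64(312.61538461538464), np.float64(199.71153846153845)), (642, np.float64(262.5716510903427), np.float64(240.58255451713396))]
(array([ 0.52675417, -0.31128248,  3.2385595 ]), np.float64(0.7983802671603284))
  (array([ 0.52898628, -0.30798434, -0.02246169]), np.float64(0.7399049881235155))
  (array([ 0.52521155, -0.31458781,  3.26015642]), np.float64(0.901914086619035))
vib [(2439, np.float64(230.71176711767117), np.float64(191.72324723247232)), (1736, np.float64(250.54896313364054), np.float64(200.45506912442397))]
(array([0.55576737, 0.00170192, 0.10402104]), np.float64(0.9136704431003562))
  (array([0.55615421, 0.00135891, 0.10493468]), np.float64(0.9441155518435727))
  (array([0.55484584, 0.00302893, 0.09250185]), np.float64(0.8929827391514761))
stylus 0.38 50 137.0 195.7 132 142 193 199
stylus_stand 0.91 369 144.9 198.8 132 156 189 209
stylus 0.52 31 225.5 152.3 225 226 145 160
stylus_stand 0.77 265 225.2 170.3 217 234 161 178
```

View pics/crop1.png

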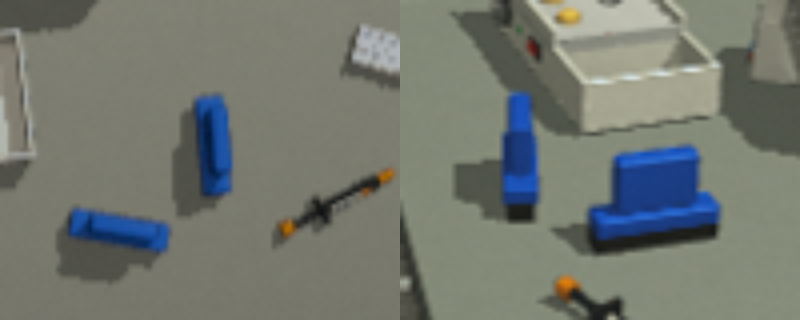

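Three look-alikes for the scraper in the top picture: (177,226), (289,223) and (313,200). The last is farthest to the robot's right. The crop shows it upright with its long axis about along world x (yaw about 0.1), like the vibrator. The orange/black stick at (343,215) is not the stylus, which stands in the grey stand at (145,199).

>>> servo_tool(rows=[-1,0,-0.02,0,-6,-1,0,-0.02,0,-6,-1,0,-0.02,0,-6,-1,0,-0.02,0,-6,-1,0,-0.02,0,-5.5], newtons=30)

```text
time: 2.42
position: [0.2315, 0.474, 0.2226]
tool_rot: [-0.052, 0.999, -0.0, -0.0]
ft_force: [0.7, -1.1, -0.1]
grip_width: 0.0869
grip_force: 0.0
```

>>> servo_tool(rows=[-1,-0.008,-0.038,0,0,-1,-0.008,-0.038,0,0,-1,-0.008,-0.038,0,0,-1,-0.008,-0.038,0,0,-1,-0.008,-0.038,0,0])

```text
time: 2.83
position: [0.2909, 0.2883, 0.2228]
tool_rot: [-0.05, 0.999, 0.0, 0.0]
ft_force: [1.2, 0.1, 0.3]
grip_width: 0.087
grip_force: 0.0
```

>>> servo_tool(rows=[-1,-0.008,-0.038,0,0,-1,-0.008,-0.038,0,0,-1,-0.008,-0.038,0,0,-1,-0.008,-0.038,0,0,-1,-0.008,-0.038,0,0])

```text
time: 3.25
position: [0.3497, 0.103, 0.223]
tool_rot: [-0.05, 0.999, -0.0, 0.001]
ft_force: [0.7, 0.4, 0.3]
grip_width: 0.0869
grip_force: 0.0
```

>>> servo_tool(rows=[-1,-0.008,-0.038,0,0,-1,-0.008,-0.038,0,0,-1,-0.008,-0.038,0,0,-1,-0.008,-0.038,0,0,-1,-0.008,-0.038,0,0])

```text
time: 3.67
position: [0.4083, -0.0826, 0.2229]
tool_rot: [-0.049, 0.999, -0.0, 0.0]
ft_force: [1.0, 0.1, -0.4]
grip_width: 0.0871
grip_force: 0.0
```

```bash
cat >> h.py <<'E'
from scipy.spatial.transform import Rotation as Ro
def to(x,y,z):
    o=robot.get_obs();R=Ro.from_quat(o['tool_rot']).as_matrix()
    print('t',o['time'].round(2),'pos',o['position'].round(4),'q',o['q'].round(2),'toolx deg',np.degrees(np.arctan2(R[1,0],R[0,0])).round(2),'zdir',R[:,2].round(3),'w',o['grip_width'].round(4),'gf',o['grip_force'].round(1),'F',o['ft_force'].round(1))
    print('tool shift mm',(R.T@(np.array([x,y,z])-o['position'])*1000).round(1))
def vib(x,y,z,s=(.5558,.0012,.100)):
    c,n=np.cos(s[2]),np.sin(s[2]);return s[0]+c*x-n*y,s[1]+n*x+c*y,z
E
python3 -c "
from h import *
to(.526,-.3125,.12)"
```

```text
Traceback (most recent call last):
  File "h.py", line 43, in to
    print('t',o['time'].round(2),'pos',o['position'].round(4),'q',o['q'].round(2),'toolx deg',np.degrees(np.arctan2(R[1,0],R[0,0])).round(2),'zdir',R[:,2].round(3),'w',o['grip_width'].round(4),'gf',o['grip_force'].round(1),'F',o['ft_force'].round(1))
              ^^^^^^^^^^^^^^^
AttributeError: 'float' object has no attribute 'round'
```

>>> servo_tool(rows=[-1,-0.0135,-0.034,0,0,-1,-0.0135,-0.034,0,0,-1,-0.0135,-0.034,0,0,-1,-0.0135,-0.034,0,0,-1,-0.0135,-0.034,0,0])

```text
time: 4.08
position: [0.4925, -0.2448, 0.2227]
tool_rot: [-0.049, 0.999, -0.0, 0.0]
ft_force: [0.2, 0.9, 0.1]
grip_width: 0.0869
grip_force: 0.0
```

>>> servo_tool(rows=[-1,-0.0135,-0.034,0.02,0,-1,-0.0135,-0.034,0.03,0,-1,0,0,0.03,0,-1,0,0,0.02,0,-1,0,0,0,0])

```text
time: 4.5
position: [0.5207, -0.3025, 0.1213]
tool_rot: [-0.049, 0.999, 0.003, -0.004]
ft_force: [-0.0, -0.0, -0.3]
grip_width: 0.0871
grip_force: 0.0
```

```bash
sed -i "s/o\['time'\].round(2)/o['time']/" h.py; python3 - <<'E'
from h import *
to(.526,-.3125,.12)
p=shot('side'); t=shot('top')
V=[(p,mask(p,'scraper',[.526,-.3125,.03]))]
print(fit(V,SCR,(.526,-.312,.1)))
for q in (p,t): print([np.round(d['at'],3).tolist() for d in robot.place_of(q,'scraper')])
cv2.imwrite('pics/c2.png',np.hstack([cv2.resize(p['pixels'][150:270,180:330],None,fx=3,fy=3),cv2.resize(t['pixels'][160:240,270:370],None,fx=4,fy=4)[:360]] if 0 else [cv2.resize(p['pixels'][150:270,180:330],None,fx=5,fy=5)])[:,:,::-1])
E
```

```text
Traceback (most recent call last):
  File "h.py", line 43, in to
    print('t',o['time'],'pos',o['position'].round(4),'q',o['q'].round(2),'toolx deg',np.degrees(np.arctan2(R[1,0],R[0,0])).round(2),'zdir',R[:,2].round(3),'w',o['grip_width'].round(4),'gf',o['grip_force'].round(1),'F',o['ft_force'].round(1))
                                                                                                                                                               ^^^^^^^^^^^^^^^^^^^^^
AttributeError: 'float' object has no attribute 'round'
```

```bash
sed -i "s/o\['grip_width'\].round(4)/o['grip_width']/;s/o\['grip_force'\].round(1)/o['grip_force']/" h.py; python3 - <<'E'
from h import *
p=shot('side'); t=shot('top')
to(.526,-.3125,.12)
V=[(p,mask(p,'scraper',[.526,-.3125,.03]))]
print(fit(V,SCR,(.526,-.312,.1)))
for q in (p,t): print([np.round(d['at'],3).tolist() for d in robot.place_of(q,'scraper')])
cv2.imwrite('pics/c2.png',cv2.resize(p['pixels'][150:270,180:330],None,fx=5,fy=5)[:,:,::-1])
E
```

```text
t 4.6 pos [ 0.5232 -0.3037  0.1257] q [-0.71  0.62  1.57  0.    0.95 -2.38] toolx deg -174.33 zdir [-0.001  0.001 -1.   ] w 0.08725395001103724 gf 0.0 F [ 0.4 -0.5  0.2]
tool shift mm [-1.9 -9.   5.7]
(array([ 0.526, -0.312,  0.1  ]), np.float64(0.0))
[[0.449, 0.152, 0.0]]
[[0.447, 0.153, 0.001], [0.478, -0.417, -0.002]]
```

View pics/c2.png

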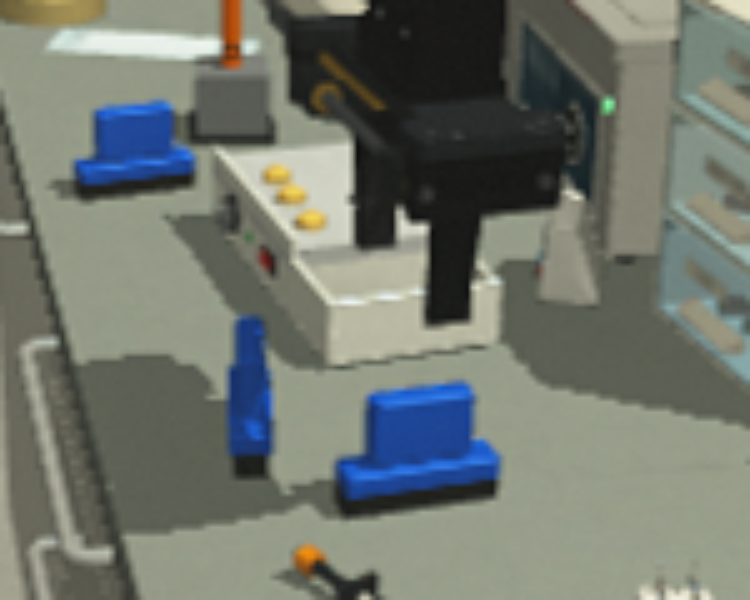

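The picture shows the open fingers ((255,199) and (269,214) in the side image) above and either side of the chosen block's rib at (263,235).

>>> servo_tool(rows=[-1,-0.002,-0.0085,0.01,0,-1,0,0,0.025,0,-1,0,0,0.025,0,-1,0,0,0.025,0,-1,0,0,0.01,0])

```text
time: 5.17
position: [0.5255, -0.3118, 0.0288]
tool_rot: [-0.05, 0.999, 0.001, -0.001]
ft_force: [-0.5, -0.9, -0.1]
grip_width: 0.087
grip_force: 0.0
```

>>> servo_tool(rows=[-1,0,0,0,0,1,0,0,0,0,1,0,0,0,0,1,0,0,0,0,1,0,0,0,0])

```text
time: 5.58
position: [0.5272, -0.3129, 0.0327]
tool_rot: [-0.05, 0.999, -0.001, 0.001]
ft_force: [-0.3, 0.1, 0.1]
grip_width: 0.0681
grip_force: 0.0
```

>>> servo_tool(rows=[1,0,0,0,0,1,0,0,0,0,1,0,0,0,0])

```text
time: 5.83
position: [0.5265, -0.3124, 0.0316]
tool_rot: [-0.05, 0.999, -0.0, 0.0]
ft_force: [0.0, -0.2, 0.3]
grip_width: 0.0485
grip_force: 0.0
```

```bash
python3 -c "
from h import *
to(*vib(-.003,.07,.2))"
```

```text
t 5.8333 pos [ 0.5265 -0.3124  0.0316] q [-0.72  0.77  1.6  -0.    0.77 -2.39] toolx deg -174.32 zdir [ 0. -0. -1.] w 0.048510391601299 gf 0.0 F [ 0.  -0.2  0.3]
tool shift mm [ -57.2  379.  -168.6]
```

Speed ~80 mm/s; wait about 8 more rows for closing.

>>> servo_tool(rows=[1,0,0,0,0,1,0,0,0,0,1,0,0,0,0,1,0,0,0,0,1,0,0,0,0])

```text
time: 6.25
position: [0.5263, -0.3122, 0.0311]
tool_rot: [-0.049, 0.999, 0.0, -0.0]
ft_force: [0.7, -0.2, 0.6]
grip_width: 0.016
grip_force: 30.0
```

>>> servo_tool(rows=[1,0,0,0,0,1,0,0,0,0,1,0,0,0,0])

```text
time: 6.5
position: [0.5263, -0.3122, 0.0311]
tool_rot: [-0.05, 0.999, 0.0, -0.0]
ft_force: [-0.0, 0.9, 0.2]
grip_width: 0.0158
grip_force: 30.0
```

>>> servo_tool(rows=[1,0,0,-0.01,0,1,0,0,-0.02,0,1,0,0,-0.03,0,1,0,0,-0.03,0,1,0,0,-0.03,0])

```text
time: 6.92
position: [0.5259, -0.3119, 0.1527]
tool_rot: [-0.05, 0.999, 0.0, -0.0]
ft_force: [-0.2, 0.4, -2.2]
grip_width: 0.0156
grip_force: 30.0
```

```bash
python3 - <<'E'
from h import *
p=shot('side');to(*vib(-.003,.07,.152))
cv2.imwrite('pics/c3.png',cv2.resize(p['pixels'][130:270,180:330],None,fx=4,fy=4)[:,:,::-1])
t=shot('top')
for q,n in((p,'s'),(t,'t')):
  for name in('chip_1','reset_hole'): print(n,name,[(np.round(d['at'],3).tolist(),round(d['score'],2)) for d in robot.place_of(q,name)])
E
```

```text
t 6.9667 pos [ 0.5292 -0.3145  0.1593] q [-0.72  0.59  1.53 -0.    1.02 -2.39] toolx deg -174.3 zdir [ 0.008 -0.007 -1.   ] w 0.016188519596250027 gf 29.99204536434263 F [ 1.7 -1.4  2.7]
tool shift mm [-54.7 381.6   4.6]
s chip_1 [([0.524, 0.026, 0.051], 0.59), ([0.525, -0.056, 0.05], 0.58), ([0.523, -0.01, 0.048], 0.4)]
s reset_hole [([0.57, -0.019, 0.049], 0.56)]
t chip_1 [([0.529, -0.054, 0.05], 0.51), ([0.564, -0.118, 0.011], 0.37)]
t reset_hole [([0.57, -0.021, 0.046], 0.84), ([0.555, 0.001, 0.003], 0.64)]
```

View pics/c3.png

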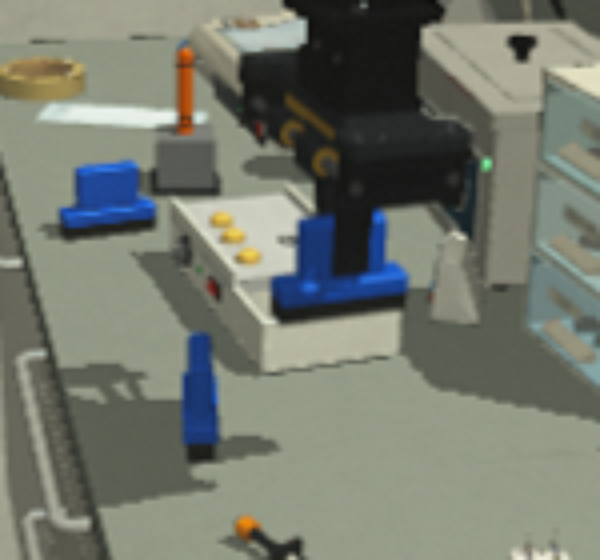

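The block is held level, its base about 31 mm below the TCP; three chips lie in a row on the left of the deck.

>>> servo_tool(rows=[1,-0.005,0.025,0,0,1,-0.005,0.035,0,0,1,-0.005,0.035,0,0,1,-0.005,0.035,0,0,1,-0.005,0.035,0,0])

```text
time: 7.63
position: [0.5334, -0.1436, 0.1493]
tool_rot: [-0.049, 0.999, 0.001, -0.002]
ft_force: [0.8, 0.0, -1.1]
grip_width: 0.0155
grip_force: 30.0
```

>>> servo_tool(rows=[1,-0.005,0.035,0,0,1,-0.005,0.035,0,0,1,-0.005,0.035,0,0,1,-0.005,0.035,0,0,1,-0.005,0.035,0,0])

```text
time: 8.05
position: [0.5409, 0.0329, 0.1494]
tool_rot: [-0.049, 0.999, 0.0, -0.002]
ft_force: [1.1, -0.0, -2.1]
grip_width: 0.0158
grip_force: 30.0
```

>>> servo_tool(rows=[1,-0.006,0.025,0,0,1,0,0.015,0.01,0,1,0,0,0.01,0,1,0,0,0,0,1,0,0,0,0])

```text
time: 8.47
position: [0.5432, 0.0709, 0.1294]
tool_rot: [-0.05, 0.999, 0.0, -0.002]
ft_force: [-0.4, -0.9, 0.1]
grip_width: 0.0158
grip_force: 30.0
```

```bash
python3 - <<'E'
from h import *
p=shot('side');to(*vib(-.004,.071,.083))
t=shot('top')
a=cv2.resize(p['pixels'][120:230,180:300],None,fx=3.2,fy=3.2,interpolation=cv2.INTER_CUBIC);b=cv2.resize(t['pixels'][160:230,180:280],None,fx=4,fy=4,interpolation=cv2.INTER_CUBIC)
H=max(len(a),len(b));f=lambda i:cv2.copyMakeBorder(i,0,H-len(i),0,0,0)
cv2.imwrite('pics/c4.png',np.hstack([f(a),f(b)])[:,:,::-1])
E
```

```text
t 8.5167 pos [0.5439 0.0704 0.1302] q [-0.07  0.55  1.71 -0.    0.88 -1.74] toolx deg -174.37 zdir [-0.002 -0.    -1.   ] w 0.015906957030166664 gf 29.991981242783368 F [ 0.4  0.4 -1.9]
tool shift mm [-1.   0.9 47.2]
```

View pics/c4.png

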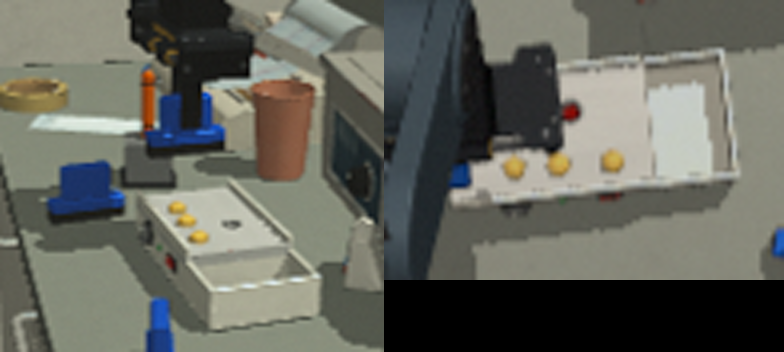

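Chips at top pixels (212,202), (224,201), (237,200), all in front of the block. Lower to just above the deck.

>>> servo_tool(rows=[1,-0.0005,0.0005,0.015,0,1,0,0,0.015,0,1,0,0,0.01,0,1,0,0,0.006,0,1,0,0,0,0])

```text
time: 8.98
position: [0.5442, 0.0712, 0.0841]
tool_rot: [-0.049, 0.999, 0.0, -0.001]
ft_force: [0.6, -0.0, -0.5]
grip_width: 0.0157
grip_force: 30.0
```

>>> servo_tool(rows=[1,0,0,0,0,1,0,0,0.001,0,1,0,0,0,0])

```text
time: 9.23
position: [0.5454, 0.0719, 0.0847]
tool_rot: [-0.05, 0.999, -0.0, 0.001]
ft_force: [-0.4, 0.1, -1.8]
grip_width: 0.0158
grip_force: 30.0
```

```bash
python3 -c "
from h import *
p=shot('side');to(*vib(-.004,-.095,.083))
cv2.imwrite('pics/c5.png',cv2.resize(p['pixels'][140:240,190:310],None,fx=5,fy=5,interpolation=cv2.INTER_CUBIC)[:,:,::-1])"
```

```text
t 9.2833 pos [0.5454 0.0719 0.0847] q [-0.07  0.63  1.74 -0.    0.77 -1.74] toolx deg -174.32 zdir [ 0.001 -0.    -1.   ] w 0.01574953988739292 gf 29.991982164792717 F [-0.3 -0.4 -1.4]
tool shift mm [   0.5 -166.4    1.8]
```

View pics/c5.png

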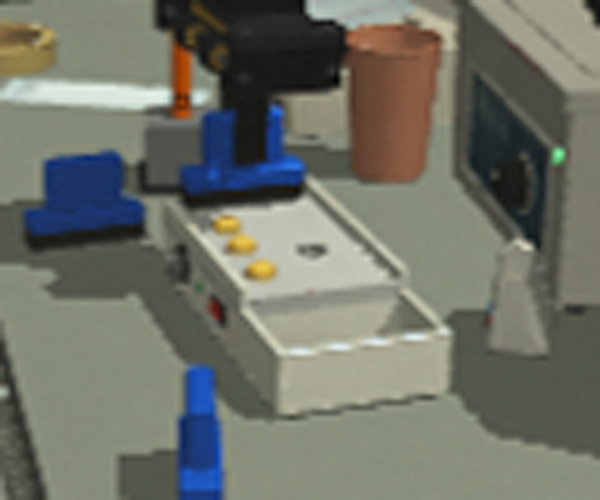

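```bash
python3 - <<'E'
from h import *
p=shot('side')
# blue+... : colour mask of the held block body (blue part only)
h=cv2.cvtColor(p['pixels'],cv2.COLOR_RGB2HSV);m=cv2.inRange(h,(105,120,40),(130,255,255))
n,l,st,c=cv2.connectedComponentsWithStats(m)
for i in range(1,n):
    if st[i,4]>80:print(i,st[i],c[i])
S=lambda f,z:proj(p,[vib(x,.071-.012 if z<.06+.03 else 0,z) for x in f]).round(1).tolist()
# body bottom-front edge ends at z=.0536+.008..0.026, front face y=.071-.012
for xc in(-.004,0,.004):
    print(xc,proj(p,[vib(xc+s*.042,.0725+d,z) for s,d,z in((-1,-.012,.0796),(1,-.012,.0796),(-1,-.012,.064),(1,-.012,.064))]).round(1).tolist())
print('lips inner top',proj(p,[vib(s*.05,y,.058) for s in(-1,1) for y in(-.085,.05)]).round(1).tolist())
print('hole',proj(p,vib(.015,-.02,.05)).round(1))
E
```

```text
1 [226 161  25  18 232] [237.69827586 171.21982759]
2 [195 170  24  17 269] [206.133829   178.83271375]
3 [226 213   9  28 205] [229.57073171 227.70243902]
-0.004 [[226.6, 174.4], [250.3, 172.1], [226.6, 178.8], [250.2, 176.4]]
0 [[227.8, 174.3], [251.4, 172.0], [227.8, 178.7], [251.3, 176.3]]
0.004 [[228.9, 174.2], [252.5, 171.9], [228.9, 178.6], [252.4, 176.2]]
lips inner top [[239.3, 196.6], [226.4, 181.7], [269.6, 193.0], [254.5, 178.7]]
hole [[251.9 189.2]]
```

Predicted block outline matches the picture (226–250 vs 226–251 px). Sweep.

>>> servo_tool(rows=[1,0,-0.005,0.0015,0,1,0,-0.01,0,0,1,0,-0.01,0,0,1,0,-0.01,0,0,1,0,-0.01,0,0])

```text
time: 9.75
position: [0.5496, 0.0258, 0.0827]
tool_rot: [-0.049, 0.999, -0.0, 0.0]
ft_force: [-0.4, 0.0, -1.3]
grip_width: 0.0161
grip_force: 30.0
```

>>> servo_tool(rows=[1,0,-0.01,0,0,1,0,-0.01,0,0,1,0,-0.01,0,0,1,0,-0.01,0,0,1,0,-0.01,0,0])

```text
time: 10.17
position: [0.5544, -0.0237, 0.0826]
tool_rot: [-0.049, 0.999, 0.0, -0.0]
ft_force: [-0.0, -0.2, -0.8]
grip_width: 0.0158
grip_force: 30.0
```

>>> servo_tool(rows=[1,0,-0.01,0,0,1,0,-0.01,0,0,1,0,-0.01,0,0,1,0,-0.01,0,0,1,0,-0.01,0,0])

```text
time: 10.58
position: [0.5593, -0.0733, 0.0826]
tool_rot: [-0.05, 0.999, -0.0, -0.0]
ft_force: [-0.3, 0.3, -0.7]
grip_width: 0.0162
grip_force: 30.0
```

>>> servo_tool(rows=[1,0,-0.01,0,0,1,0,-0.01,0,0,1,0,0,0,0,1,0,0,0,0,1,0,0,0,0])

```text
time: 11.0
position: [0.5609, -0.092, 0.0826]
tool_rot: [-0.049, 0.999, 0.0, -0.0]
ft_force: [0.0, 0.2, -1.3]
grip_width: 0.0159
grip_force: 30.0
```

```bash
python3 - <<'E'
from h import *
p=shot('side');to(*vib(-.004,-.1,.083))
t=shot('top')
a=cv2.resize(p['pixels'][140:240,190:310],None,fx=3.4,fy=3.4,interpolation=cv2.INTER_CUBIC);b=cv2.resize(t['pixels'][160:230,190:290],None,fx=3.8,fy=3.8,interpolation=cv2.INTER_CUBIC)
H=max(len(a),len(b));f=lambda i:cv2.copyMakeBorder(i,0,H-len(i),0,0,0)
cv2.imwrite('pics/c6.png',np.hstack([f(a),f(b)])[:,:,::-1])
for q,n in((p,'s'),(t,'t')): print(n,[(np.round(d['at'],3).tolist(),round(d['score'],2)) for d in robot.place_of(q,'chip_1')])
E
```

```text
t 11.05 pos [ 0.5609 -0.0918  0.0826] q [-0.36  0.65  1.69  0.    0.8  -2.03] toolx deg -174.31 zdir [-0.001  0.    -1.   ] w 0.01576017726209183 gf 29.99197139404714 F [-0.1  0.5 -1.2]
tool shift mm [-0.2 -7.  -0.4]
s []
t [([0.564, -0.12, 0.012], 0.44)]
```

View pics/c6.png

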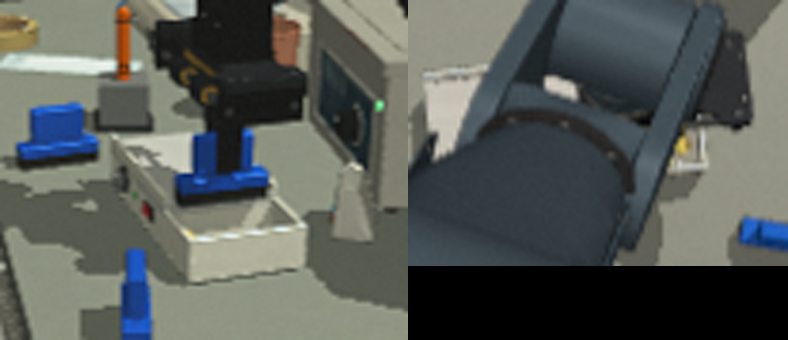

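>>> servo_tool(rows=[1,0,-0.005,0,0,1,0,-0.004,0,0,1,0,0,-0.02,0,1,0,0,-0.035,0,1,0,0,-0.03,0])

```text
time: 11.62
position: [0.5616, -0.1015, 0.1681]
tool_rot: [-0.049, 0.999, 0.0, -0.001]
ft_force: [1.4, -1.2, -0.2]
grip_width: 0.0159
grip_force: 30.0
```

>>> servo_tool(rows=[1,0.009,-0.034,0,0,1,0.009,-0.034,0,0,1,0.009,-0.034,0,0,1,0.009,-0.034,0,0,1,0.009,-0.034,0,0])

```text
time: 12.03
position: [0.5337, -0.2766, 0.1679]
tool_rot: [-0.05, 0.999, -0.0, 0.0]
ft_force: [0.4, -0.1, -1.1]
grip_width: 0.0158
grip_force: 30.0
```

>>> servo_tool(rows=[1,0.009,-0.034,0,0,1,0,0,0,0,1,0,0,0,0])

```text
time: 12.28
position: [0.528, -0.3122, 0.1675]
tool_rot: [-0.048, 0.999, -0.0, 0.0]
ft_force: [-1.0, 1.3, -1.6]
grip_width: 0.0156
grip_force: 30.0
```

```bash
python3 - <<'E'
from h import *
p=shot('side');to(.5263,-.3122,.0316)
t=shot('top')
a=cv2.resize(p['pixels'][140:240,190:310],None,fx=3.4,fy=3.4,interpolation=cv2.INTER_CUBIC);b=cv2.resize(t['pixels'][160:230,190:290],None,fx=3.8,fy=3.8,interpolation=cv2.INTER_CUBIC)
H=max(len(a),len(b));f=lambda i:cv2.copyMakeBorder(i,0,H-len(i),0,0,0)
cv2.imwrite('pics/c7.png',np.hstack([f(a),f(b)])[:,:,::-1])
for q,n in((p,'s'),(t,'t')): print(n,[(np.round(d['at'],3).tolist(),round(d['score'],2)) for d in robot.place_of(q,'chip_1')])
E
```

```text
t 12.3333 pos [ 0.528  -0.3102  0.1674] q [-0.71  0.58  1.52  0.    1.05 -2.38] toolx deg -174.44 zdir [-0.     0.001 -1.   ] w 0.015648844185382888 gf 29.99211434740573 F [-0.4 -0.4 -1. ]
tool shift mm [  1.8  -1.9 135.8]
s []
t [([0.54, -0.138, 0.021], 0.54), ([0.524, -0.098, 0.018], 0.49), ([0.528, -0.12, 0.019], 0.47)]
```

View pics/c7.png

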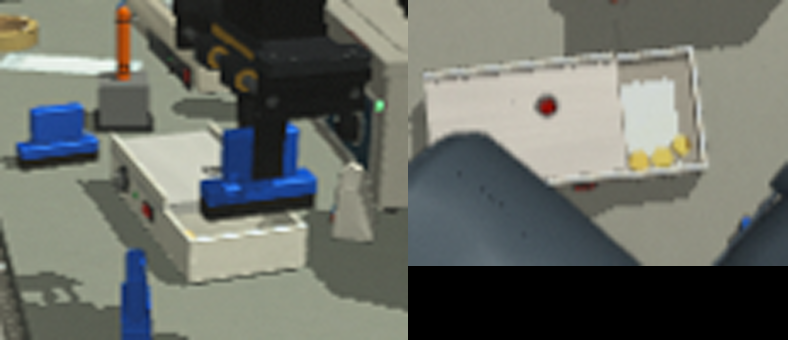

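All three chips are in the trough (top pixels about (250,202), (256,201), (261,198)). Put the block down.

>>> servo_tool(rows=[1,0.001,-0.002,0.03,0,1,0,0,0.03,0,1,0,0,0.03,0,1,0,0,0.025,0,1,0,0,0.013,0])

```text
time: 12.9
position: [0.5265, -0.3088, 0.0367]
tool_rot: [-0.051, 0.999, 0.002, -0.002]
ft_force: [-0.1, -0.4, -1.3]
grip_width: 0.0155
grip_force: 30.0
```

>>> servo_tool(rows=[1,0,0,0.005,0,1,0,0,0.0025,0,1,0,0,0,0,1,0,0,0,0,1,0,0,0,0])

```text
time: 13.32
position: [0.5288, -0.3123, 0.0337]
tool_rot: [-0.05, 0.999, -0.001, 0.001]
ft_force: [0.3, 0.4, -0.6]
grip_width: 0.0156
grip_force: 30.0
```

```bash
python3 -c "
from h import *
to(.5263,-.3122,.0312)"
```

```text
t 13.3167 pos [ 0.5288 -0.3123  0.0337] q [-0.72  0.77  1.59 -0.    0.78 -2.39] toolx deg -174.31 zdir [ 0.002 -0.002 -1.   ] w 0.01563045434010629 gf 29.9920074082911 F [ 0.3  0.4 -0.6]
tool shift mm [2.5 0.3 2.5]
```

>>> servo_tool(rows=[1,0,0,0.001,0,1,0,0,0,0,1,0,0,0,0,1,0,0,0,0,1,0,0,0,0])

```text
time: 13.73
position: [0.5278, -0.3117, 0.0313]
tool_rot: [-0.049, 0.999, -0.0, 0.0]
ft_force: [0.6, -0.2, -1.6]
grip_width: 0.0159
grip_force: 30.0
```

```bash
python3 -c "
from h import *
to(.5263,-.3122,.0312)"
```

```text
t 13.7333 pos [ 0.5278 -0.3117  0.0313] q [-0.72  0.77  1.59 -0.    0.78 -2.39] toolx deg -174.33 zdir [ 0. -0. -1.] w 0.015945560586458657 gf 29.9920074082911 F [ 0.6 -0.2 -1.6]
tool shift mm [ 1.5 -0.3  0.1]
```

>>> servo_tool(rows=[1,0,0,0.0007,0,1,0,0,0,0,0,0,0,0,0,0,0,0,0,0,0,0,0,0,0])

```text
time: 14.15
position: [0.5278, -0.3116, 0.0303]
tool_rot: [-0.05, 0.999, -0.0, 0.0]
ft_force: [-0.0, -0.7, 0.0]
grip_width: 0.0285
grip_force: 0.0
```

>>> servo_tool(rows=[0,0,0,0,0,0,0,0,0,0,0,0,0,0,0,0,0,0,-0.01,0,0,0,0,-0.02,0])

```text
time: 14.57
position: [0.5262, -0.3103, 0.0589]
tool_rot: [-0.049, 0.999, 0.002, -0.002]
ft_force: [-0.1, 0.7, -0.7]
grip_width: 0.0431
grip_force: 0.0
```

>>> servo_tool(rows=[0,0,0,-0.035,0,0,0,0,-0.04,0,0,0,0,-0.04,0,0,-0.004,0.025,-0.03,0,0,-0.004,0.035,0,0])

```text
time: 14.98
position: [0.5344, -0.2562, 0.2138]
tool_rot: [-0.048, 0.999, -0.006, 0.007]
ft_force: [1.7, 0.4, -0.5]
grip_width: 0.0435
grip_force: 0.0
```

>>> servo_tool(rows=[0,-0.0045,0.036,0,0,0,-0.0045,0.036,0,0,0,-0.0045,0.036,0,0,0,-0.0045,0.036,0,0,0,-0.0045,0.036,0,0])

```text
time: 15.4
position: [0.5341, -0.0681, 0.2064]
tool_rot: [-0.049, 0.999, -0.0, 0.0]
ft_force: [0.7, 0.5, 0.6]
grip_width: 0.0434
grip_force: 0.0
```

```bash
python3 - <<'E'
from h import *
to(.538,.264,.2)
t=shot('top');s=shot('side')
V=[(s,mask(s,'scraper',[.527,-.312,.03]))]
print('scr',fit(V,SCR,(.527,-.312,.1)))
for p,n in((t,'t'),(s,'s')):
  for q in('scraper','stylus_stand','stylus','chip_1'):print(n,q,[(np.round(d['at'],3).tolist(),round(d['score'],2)) for d in robot.place_of(p,q)])
STY=[cyl(.008,.05,.130)]
h=[cv2.inRange(cv2.cvtColor(p['pixels'],cv2.COLOR_RGB2HSV),(4,150,80),(16,255,255)) for p in(t,s)]
V=[]
for p,m in zip((t,s),h):
    n,l,st,c=cv2.connectedComponentsWithStats(m);u=proj(p,[.538,.264,.094])[0]
    i=min(range(1,n),key=lambda i:np.hypot(*(c[i]-u))-(st[i,4]>8)*20);print(u,st[i],c[i]);V.append((p,l==i))
SB=[box(-.028,.028,-.028,.028,.01,.054),box(-.033,.033,-.033,.033,0,.01)]
for v in(V,V[:1],V[1:]):print('sty',fit(v,STY,(.538,.264,0),.004))
V=[(p,mask(p,'stylus_stand',[.538,.264,.03])) for p in(t,s)];V=[v for v in V if v[1] is not None]
print('stand',fit(V,SB,(.538,.264,np.array([0,.4,.8,1.2]))))
E
```

```text
t 15.4 pos [ 0.5341 -0.0681  0.2064] q [-0.33  0.43  1.67  0.    1.04 -2.  ] toolx deg -174.34 zdir [ 0.001 -0.    -1.   ] w 0.04341851285147075 gf 0.0 F [0.7 0.5 0.6]
tool shift mm [-36.6 330.1   6.3]
scr (array([ 0.52619237, -0.31546794,  0.23384354]), np.float64(0.897036440146835))
t scraper [([0.552, -0.535, -0.003], 0.67), ([0.448, 0.153, -0.0], 0.53), ([0.528, -0.31, 0.002], 0.51), ([0.453, -0.233, -0.003], 0.45)]
t stylus_stand [([0.538, 0.263, 0.0], 0.84), ([0.526, -0.312, 0.0], 0.74)]
t stylus [([0.541, 0.267, 0.006], 0.62)]
t chip_1 [([0.524, -0.117, 0.019], 0.39)]
s scraper [([0.525, -0.309, 0.001], 0.94), ([0.448, 0.154, -0.001], 0.92), ([0.455, -0.228, 0.004], 0.72)]
s stylus_stand []
s stylus []
s chip_1 []
[137.0576003  196.82662753] [131 193  12   6  41] [135.87804878 195.6097561 ]
[224.89731285 152.43643518] [224 142   5  22  68] [226.         152.51470588]
sty (array([0.54124621, 0.26508012, 0.23305259]), np.float64(0.6643678712086338))
sty (array([ 0.54152262,  0.26569768, -0.00711269]), np.float64(0.6216475095785441))
sty (array([0.54187205, 0.2616708 , 0.09464629]), np.float64(0.7170830519918974))
stand (array([ 0.53901835,  0.26861734, -0.2965494 ]), np.float64(0.8992595479345284))
```

>>> servo_tool(rows=[0,-0.004,0.03,0,0,0,-0.004,0.037,0,0,0,-0.004,0.037,0,0,0,-0.004,0.037,0,0,0,-0.004,0.037,0,0])

```text
time: 16.47
position: [0.5366, 0.1105, 0.2054]
tool_rot: [-0.049, 0.999, 0.0, -0.0]
ft_force: [0.3, -0.5, -0.4]
grip_width: 0.0437
grip_force: 0.0
```

>>> servo_tool(rows=[0,-0.005,0.037,0,0,0,-0.005,0.037,0,0,0,-0.004,0.037,0,0,0,-0.004,0.03,0,0,0,0,0.01,0.01,0])

```text
time: 16.88
position: [0.5412, 0.2659, 0.1971]
tool_rot: [-0.051, 0.999, 0.001, 0.003]
ft_force: [0.5, -0.7, 0.5]
grip_width: 0.0434
grip_force: 0.0
```

>>> servo_tool(rows=[0,0,0,0.01,0,0,0,0,0.01,0,0,0,0,0,0,0,0,0,0,0])

```text
time: 17.22
position: [0.5389, 0.2592, 0.174]
tool_rot: [-0.048, 0.999, -0.001, -0.002]
ft_force: [-0.7, -0.6, 1.0]
grip_width: 0.043
grip_force: 0.0
```

```bash
python3 - <<'E'
from h import *
p=shot('side');to(.540,.265,.079)
o=robot.get_obs()['position']
print('tcp px',proj(p,o),'stylus top px',proj(p,[.54,.265,.134]))
t=shot('top')
a=cv2.resize(p['pixels'][110:190,180:270],None,fx=4.4,fy=4.4,interpolation=cv2.INTER_CUBIC);b=cv2.resize(t['pixels'][160:230,100:190],None,fx=4.4,fy=4.4,interpolation=cv2.INTER_CUBIC)
H=max(len(a),len(b));f=lambda i:cv2.copyMakeBorder(i,0,H-len(i),0,0,0)
cv2.imwrite('pics/c8.png',np.hstack([f(a),f(b)])[:,:,::-1])
print([(np.round(d['at'],3).tolist(),round(d['score'],2)) for d in robot.place_of(t,'chip_1')],[(np.round(d['at'],3).tolist(),round(d['score'],2)) for d in robot.place_of(t,'reset_hole')])
E
```

```text
t 17.2667 pos [0.5396 0.2595 0.1748] q [ 0.26  0.55  1.55 -0.    1.05 -1.41] toolx deg -174.46 zdir [-0.002 -0.001 -1.   ] w 0.04318937798577592 gf 0.0 F [ 0.9  0.2 -0.4]
tool shift mm [-1.1  5.5 95.8]
tcp px [[225.48199415 131.83858165]] stylus top px [[225.33246002 142.1251293 ]]
[([0.538, -0.135, 0.022], 0.57), ([0.526, -0.115, 0.02], 0.38)] [([0.497, -0.539, -0.001], 0.73), ([0.568, -0.021, 0.052], 0.63)]
```

View pics/c8.png

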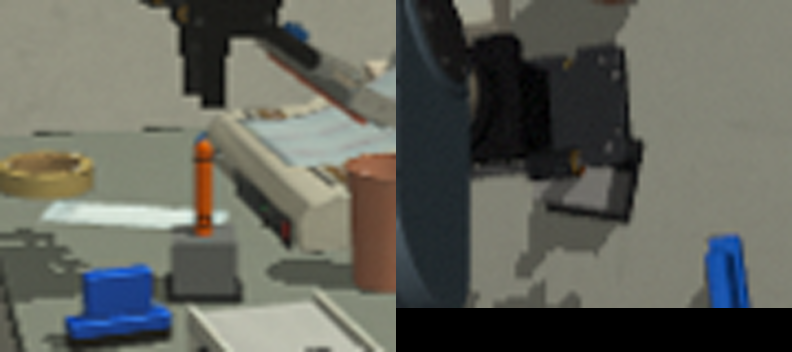

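The fingers (side px (226,132)) hang above the stylus (226,142). Shift 2/5.5 mm and go down.

>>> servo_tool(rows=[0,-0.002,0.0055,0.01,0,0,0,0,0.02,0,0,0,0,0.02,0,0,0,0,0.02,0,0,0,0,0.015,0])

```text
time: 17.83
position: [0.5406, 0.2671, 0.0887]
tool_rot: [-0.049, 0.999, -0.0, -0.001]
ft_force: [0.8, -0.4, 0.4]
grip_width: 0.0432
grip_force: 0.0
```

>>> servo_tool(rows=[0,0,0,0.01,0,0,0,0,0,0,0,0,0,0,0,1,0,0,0,0,1,0,0,0,0], newtons=10)

```text
time: 18.25
position: [0.5421, 0.2674, 0.0816]
tool_rot: [-0.05, 0.999, 0.0, 0.001]
ft_force: [0.1, 0.1, 0.3]
grip_width: 0.0368
grip_force: 0.0
```

>>> servo_tool(rows=[1,0,0,0,0,1,0,0,0,0,1,0,0,0,0,1,0,0,0,0,1,0,0,0,0])

```text
time: 18.67
position: [0.5414, 0.266, 0.0808]
tool_rot: [-0.05, 0.999, -0.001, 0.0]
ft_force: [0.0, -4.4, 2.5]
grip_width: 0.0157
grip_force: 10.0
```

```bash
python3 - <<'E'
from h import *
to(.541,.265,.079);print(robot.get_obs()['moment'])
E
```

```text
t 18.6667 pos [0.5414 0.266  0.0808] q [ 0.27  0.69  1.6  -0.    0.86 -1.4 ] toolx deg -174.28 zdir [ 0.    -0.002 -1.   ] w 0.01567763512251527 gf 9.97477194730891 F [ 0.  -4.4  2.5]
tool shift mm [ 0.5 -1.   1.8]
[-0.86675595 -0.06737363 -0.02817343]
```

>>> servo_tool(rows=[1,0,-0.001,0,0,1,0,-0.0007,0,0,1,0,0,0,0,1,0,0,0,0,1,0,0,0,0])

```text
time: 19.08
position: [0.5414, 0.2656, 0.0807]
tool_rot: [-0.05, 0.999, 0.0, 0.0]
ft_force: [-0.7, -2.1, 3.9]
grip_width: 0.0157
grip_force: 10.0
```

>>> servo_tool(rows=[1,0,0,0,0,1,0,0,0,0,1,0,0,0,0], newtons=40)

```text
time: 19.33
position: [0.5415, 0.2656, 0.0807]
tool_rot: [-0.05, 0.999, 0.0, 0.0]
ft_force: [-0.5, -1.3, 5.5]
grip_width: 0.0153
grip_force: 40.0
```

```bash
python3 - <<'E'
from h import *
to(.541,.265,.145)
E
```

```text
t 19.3333 pos [0.5415 0.2656 0.0807] q [ 0.27  0.69  1.6   0.    0.85 -1.4 ] toolx deg -174.32 zdir [ 0.001  0.    -1.   ] w 0.015274537341818379 gf 39.98675001785159 F [-0.5 -1.3  5.5]
tool shift mm [  0.5  -0.5 -64.3]
```

>>> servo_tool(rows=[1,0,0,-0.005,0,1,0,0,-0.01,0,1,0,0,-0.01,0,1,0,0,-0.015,0,1,0,0,-0.015,0])

```text
time: 19.75
position: [0.5408, 0.2655, 0.1363]
tool_rot: [-0.049, 0.999, 0.0, -0.001]
ft_force: [-0.6, -0.3, -1.0]
grip_width: 0.0156
grip_force: 40.0
```

>>> servo_tool(rows=[1,0,0,-0.02,0,1,0,0,-0.02,0,1,0,0,0,0,1,0,0,0,0,1,0,0,0,0])

```text
time: 20.17
position: [0.5405, 0.2653, 0.1752]
tool_rot: [-0.05, 0.999, 0.0, -0.001]
ft_force: [-0.8, 0.5, -0.5]
grip_width: 0.0152
grip_force: 40.0
```

```bash
python3 - <<'E'
from h import *
x,y,z=vib(.015,-.02,.15);print(x,y);to(x,y,.15)
s=shot('side');t=shot('top')
o=robot.get_obs()['position']
for p in(s,t):
    m=cv2.inRange(cv2.cvtColor(p['pixels'],cv2.COLOR_RGB2HSV),(4,150,80),(16,255,255));u=proj(p,o)[0]
    n,l,st,c=cv2.connectedComponentsWithStats(m)
    print(u,[(st[i].tolist(),c[i].round(1).tolist()) for i in range(1,n) if np.hypot(*(c[i]-u))<25])
    for q in('reset_hole','button_top','trough','vibrator'):print(q,[(np.round(d['at'],3).tolist(),round(d['score'],2)) for d in robot.place_of(p,q)])
print('tip proj',proj(s,[o-[0,0,.0767],o-[0,0,.0267]]))
cv2.imwrite('pics/c9.png',np.hstack([cv2.resize(s['pixels'][110:190,180:270],None,fx=4.4,fy=4.4,interpolation=cv2.INTER_CUBIC),cv2.resize(t['pixels'][150:230,190:280],None,fx=4.4,fy=4.4,interpolation=cv2.INTER_CUBIC)])[:,:,::-1])
E
```

```text
0.5727217308121069 -0.017202582055858093
t 20.1667 pos [0.5405 0.2653 0.1752] q [ 0.27  0.55  1.54  0.    1.05 -1.4 ] toolx deg -174.32 zdir [-0.001 -0.    -1.   ] w 0.015211012684075544 gf 39.987616650760174 F [-0.8  0.5 -0.5]
tool shift mm [  -4.2 -284.4   25.1]
[225.33618957 131.63352641] [([224, 133, 3, 2, 5], [225.2, 133.6]), ([224, 136, 3, 4, 10], [225.2, 137.5])]
reset_hole [([0.574, -0.019, 0.05], 0.77), ([0.604, -0.47, -0.001], 0.4)]
button_top [([0.541, 0.264, 0.004], 0.46)]
trough [([0.565, -0.117, 0.011], 0.73)]
vibrator [([0.552, 0.001, 0.001], 0.68), ([0.553, -0.535, -0.0], 0.48)]
[128.36538699 192.62892209] []
reset_hole [([0.569, -0.02, 0.048], 0.56)]
button_top [([0.707, 0.255, 0.003], 0.2)]
trough [([0.566, -0.119, 0.011], 0.8)]
vibrator [([0.555, -0.0, 0.001], 0.81), ([0.697, -0.068, 0.003], 0.71)]
tip proj [[225.39707463 151.43174341]
 [225.35765146 138.61236736]]
```

View pics/c9.png

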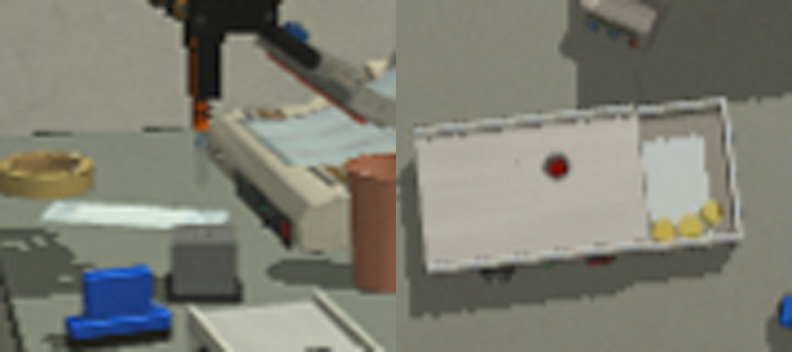

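The stylus is out of the stand, upright in the fingers (shaft at side px (226,147)), and the three chips lie flat in the trough at top px (250,202), (256,201), (262,198). Measure the hole and move above it.

```bash
cat > hole.py <<'E'
from h import *
def hole(p,g=(.5715,-.019,.05)):
    u=proj(p,g)[0].round().astype(int);r=6;x0,y0=u-r
    c=p['pixels'][y0:y0+2*r+1,x0:x0+2*r+1].astype(float)
    big=cv2.GaussianBlur(c,(0,0),.5);gmin=c[:,:,1]
    w=np.clip(np.median(gmin)-20-gmin,0,None);
    n,l,st,cc=cv2.connectedComponentsWithStats((w>0).astype(np.uint8));yy,xx=np.mgrid[0:2*r+1,0:2*r+1]
    i=max(range(1,n),key=lambda i:st[i,4]-10*np.hypot(*(cc[i]-r)));w=w*(l==i)
    q=np.array([x0+(w*xx).sum()/w.sum(),y0+(w*yy).sum()/w.sum()]);return q,st[i],ray(p,q,.05)[0]
E
python3 - <<'E'
from hole import *
for n in('top','side'):
    p=shot(n);q,st,X=hole(p);print(n,q.round(2),st,X.round(4),proj(p,[X,X+[.004,0,0],X+[0,.004,0]]).round(1).tolist())
E
```

```text
top [226.13 187.48] [ 2  3  7  8 38] [ 0.5716 -0.0169  0.05  ] [[226.1, 187.5], [226.1, 186.3], [224.9, 187.5]]
side [252.1  189.61] [ 3  6  7  3 17] [ 0.5725 -0.0207  0.05  ] [[252.1, 189.6], [253.3, 189.5], [251.8, 189.2]]
```

>>> servo_tool(rows=[1,0,-0.025,0,0,1,0,-0.035,0,0,1,0,-0.035,0,0,1,0,-0.035,0,0,1,0,-0.035,0,0])

```text
time: 21.18
position: [0.5576, 0.0999, 0.1756]
tool_rot: [-0.05, 0.999, -0.0, 0.0]
ft_force: [1.0, 0.0, -0.4]
grip_width: 0.0156
grip_force: 40.0
```

>>> servo_tool(rows=[1,-0.002,-0.035,0,0,1,-0.002,-0.035,0,0,1,0,-0.035,0,0,1,0,-0.0145,0,0,1,0,0,0.01,0])

```text
time: 21.6
position: [0.5759, -0.0213, 0.1671]
tool_rot: [-0.047, 0.999, -0.001, 0.003]
ft_force: [1.0, 0.8, -0.9]
grip_width: 0.0149
grip_force: 40.0
```

>>> servo_tool(rows=[1,0,0,0.01,0,1,0,0,0,0,1,0,0,0,0,1,0,0,0,0])

```text
time: 21.93
position: [0.5729, -0.0157, 0.155]
tool_rot: [-0.051, 0.999, 0.0, -0.001]
ft_force: [0.3, 0.0, -1.0]
grip_width: 0.0149
grip_force: 40.0
```

```bash
python3 - <<'E'
from hole import *
p=shot('side');to(.572,-.0185,.14);q,st,X=hole(p);print('side',q.round(2),st,X.round(4))
o=robot.get_obs()['position'];a=o-[0,0,.0767];b=o-[0,0,.0267]
print('pred tip,handle bottom',proj(p,[a,b]).round(2).tolist())
u0=proj(p,a)[0].round().astype(int)
print(u0-[10,16]);print(p['pixels'][u0[1]-16:u0[1]+12,u0[0]-10:u0[0]+11].astype(int).sum(2)//3)
E
```

```text
t 21.9833 pos [ 0.5733 -0.0159  0.1554] q [-0.22  0.55  1.63  0.    0.97 -1.89] toolx deg -174.2 zdir [-0.  0. -1.] w 0.015348610884996842 gf 39.98896749224514 F [ 0.4 -0.7 -0.1]
tool shift mm [ 1.5 -2.5 15.4]
side [252.13 189.6 ] [ 3  6  7  3 17] [ 0.5726 -0.0207  0.05  ]
pred tip,handle bottom [[252.15, 180.78], [252.51, 166.01]]
[242 165]
[[135 119  72  31  82 103 115 140 108  64  80  86  90 121 140 135 139 113
   74  69  74]
 [135 138 119  76 105 126 113 126 105  67  79  86  90 121 138 129 130 116
   81  68  73]
 [134 137 139 130 128 136 125 119 112  90  87  97 110 124 134 134 134 117
   81  68  73]
 [136 129 126 125 127 126 126 125 128 111  94 100 116 131 136 135 138 116
   80  68  72]
 [126 104  78  80  77  78  78  78  80  80  97  91  76 103 126 125 126 109
   78  68  72]
 [ 77  80  80  84  81  82  82  82  82  82 115 111  78  78  77  78  78  75
   69  69  74]
 [ 80  80  81  82  81  80  81  83  80  84 116 111  79  81  82  81  83  78
   71  68  72]
 [ 78  82  81  81  83  81  81  82  82  81 115 111  78  80  81  83  83  78
   68  68  73]
 [ 94  98  88  79  79  81  81  81  80  81 11
[... 1036 characters left out ...]
0 189 190 190 190 191 190 188 189 191 192 191 194 169 120  96
  117 175 181]
 [192 193 192 191 190 190 191 192 191 190 190 191 192 193 194 196 170 120
  100 113 171]
 [176 176 174 183 191 190 192 191 193 192 193 193 191 193 194 195 194 169
  120 102 113]
 [132 133 130 166 192 191 193 184 181 183 177 176 178 188 194 194 193 196
  167 135 117]
 [193 195 195 193 191 192 195 146 117 125  95  89 105 165 194 193 193 194
  194 195 157]
 [191 191 191 192 192 192 194 156 108 129 123  99  93 153 192 192 193 194
  193 194 166]
 [189 190 190 191 192 191 193 195 180 161 145 146 182 195 190 189 191 194
  194 195 194]
 [187 188 190 190 191 191 191 192 194 195 196 196 194 192 192 189 190 191
  193 194 193]]
```

>>> servo_tool(rows=[1,0.001,-0.0025,0.01,0,1,0,0,0.008,0,1,0,0,0.003,0,1,0,0,0,0,1,0,0,0,0])

```text
time: 22.4
position: [0.5724, -0.0199, 0.1339]
tool_rot: [-0.05, 0.999, 0.0, -0.001]
ft_force: [-0.4, 0.5, -0.3]
grip_width: 0.0152
grip_force: 40.0
```

>>> servo_tool(rows=[1,0,0,0,0,1,0,0,0,0,1,0,0,0,0])

```text
time: 22.65
position: [0.5729, -0.02, 0.1348]
tool_rot: [-0.049, 0.999, -0.0, 0.0]
ft_force: [-0.3, -0.4, -0.7]
grip_width: 0.0156
grip_force: 40.0
```

```bash
python3 - <<'E'
from hole import *
p=shot('side');to(.572,-.0185,.1367)
o=robot.get_obs()['position'];a=o-[0,0,.0767]
print('tip',a,proj(p,a).round(2).tolist(),'hole',proj(p,[.572,-.0185,.05]))
print(p['pixels'][180:194,242:264].astype(int).sum(2)//3)
E
```

```text
t 22.7 pos [ 0.5729 -0.02    0.1347] q [-0.23  0.57  1.65  0.    0.92 -1.9 ] toolx deg -174.33 zdir [ 0.001 -0.    -1.   ] w 0.0148825626308761 gf 39.98887425754219 F [-0.1  0.1 -1.3]
tool shift mm [ 0.7  1.6 -2. ]
tip [ 0.5728718  -0.02001428  0.05804359] [[252.2, 187.21]] hole [[251.77118585 189.37146071]]
[[194 195 195 193 191 189 189 189 192 167 126 110  94 145 184 167 140 132
  133 134 135 136]
 [190 191 192 192 191 190 189 189 191 165 126 121 113  98 142 183 170 140
  134 134 136 135]
 [189 190 191 191 191 190 189 189 190 166 128 147 154 120  97 134 177 168
  140 132 134 134]
 [189 191 190 190 191 190 189 189 191 166 126 146 186 171 119  95 132 174
  173 145 133 134]
 [190 189 190 190 190 191 192 190 192 154 112 144 182 197 169 120  98 126
  181 183 145 133]
 [192 191 191 190 191 190 191 192 195 156 111 144 181 195 196 170 120  96
  116 174 182 146]
 [194 192 192 191 191 191 192 194 195 156 111 150 186 194 194 196 170 121
  102 114 172 182]
 [178 186 193 193 192 193 192 194 197 165 128 172 197 194 196 195 196 170
  121 102 115 170]
 [120 169 186 176 176 176 188 186 184 173 148 162 182 190 194 195 194 196
  168 135 117 111]
 [169 196 166 131 133 133 169 149 118 127  97  89 105 166 195 194 194 195
  195 198 157 101]
 [193 193 194 193 197 195 197 155 107 130 124 100  94 154 192 192 195 196
  195 194 168 134]
 [192 192 192 194 192 193 194 196 181 162 145 147 182 196 192 191 192 195
  196 194 196 198]
 [183 190 190 191 191 191 193 194 195 196 197 198 195 194 193 191 190 191
  193 195 194 194]
 [162 189 189 191 191 191 191 191 192 192 193 194 194 193 192 192 191 190
  193 194 194 195]]
```

>>> servo_tool(rows=[1,0,0.001,0,0,1,0,0,0.004,0,1,0,0,0.004,0,1,0,0,0.003,0,1,0,0,0,0])

```text
time: 23.12
position: [0.5719, -0.0188, 0.1225]
tool_rot: [-0.05, 0.999, 0.0, -0.001]
ft_force: [-0.3, -0.7, -1.2]
grip_width: 0.0151
grip_force: 40.0
```

>>> servo_tool(rows=[1,0,0,0.002,0,1,0,0,0,0,1,0,0,0,0])

```text
time: 23.37
position: [0.5725, -0.019, 0.1213]
tool_rot: [-0.05, 0.999, 0.0, -0.0]
ft_force: [1.4, -0.4, -0.3]
grip_width: 0.0156
grip_force: 40.0
```

```bash
python3 - <<'E'
from hole import *
to(.5727,-.019,.0987)
E
```

```text
t 23.3667 pos [ 0.5725 -0.019   0.1213] q [-0.23  0.59  1.66 -0.    0.89 -1.9 ] toolx deg -174.33 zdir [-0.  0. -1.] w 0.01555411891144147 gf 39.988940292969346 F [ 1.4 -0.4 -0.3]
tool shift mm [-0.2 -0.1 22.6]
```

The tip is 5 mm inside the aperture with no contact force. Go on down.

>>> servo_tool(rows=[1,0,0,0.005,0,1,0,0,0.005,0,1,0,0,0.005,0,1,0,0,0.003,0,1,0,0,0.002,0])

```text
time: 23.78
position: [0.5722, -0.0189, 0.1009]
tool_rot: [-0.05, 0.999, 0.0, -0.001]
ft_force: [-1.6, 0.4, 3.5]
grip_width: 0.0153
grip_force: 40.0
```

>>> servo_tool(rows=[1,0,0,0.0015,0,1,0,0,0.001,0,1,0,0,0,0,1,0,0,0,0,1,0,0,0,0])

```text
time: 24.2
position: [0.5723, -0.0189, 0.0992]
tool_rot: [-0.05, 0.999, 0.0, -0.0]
ft_force: [-1.4, 1.0, 3.8]
grip_width: 0.015
grip_force: 40.0
```

```bash
python3 - <<'E'
from hole import *
to(.5725,-.019,.0987)
E
```

```text
t 24.2 pos [ 0.5723 -0.0189  0.0992] q [-0.23  0.63  1.67 -0.    0.84 -1.9 ] toolx deg -174.32 zdir [-0.  0. -1.] w 0.015033866078682531 gf 39.99100915621966 F [-1.4  1.   3.8]
tool shift mm [-0.2 -0.2  0.5]
```

>>> servo_tool(rows=[1,0,0,0.001,0,1,0,0,0.001,0,1,0,0,0,0,1,0,0,0,0,1,0,0,0,0])

```text
time: 24.62
position: [0.5725, -0.0189, 0.0983]
tool_rot: [-0.05, 0.999, -0.0, 0.0]
ft_force: [-3.2, 0.9, 11.7]
grip_width: 0.0153
grip_force: 40.0
```

>>> servo_tool(rows=[1,0,0,0,0,1,0,0,0,0,1,0,0,0,0,1,0,0,0,0])

```text
time: 24.95
position: [0.5725, -0.0189, 0.0983]
tool_rot: [-0.05, 0.999, -0.0, 0.0]
ft_force: [-3.4, 1.3, 11.9]
grip_width: 0.0153
grip_force: 40.0
```

```bash
python3 - <<'E'
from hole import *
to(.5725,-.019,.0987)
s=shot('side');t=shot('top')
for p in(s,t):
  for q in('scraper','chip_1'):print(q,[(np.round(d['at'],3).tolist(),round(d['score'],2)) for d in robot.place_of(p,q)])
E
```

```text
t 24.95 pos [ 0.5725 -0.0189  0.0983] q [-0.23  0.63  1.67 -0.    0.84 -1.9 ] toolx deg -174.32 zdir [ 0. -0. -1.] w 0.015266797568422122 gf 39.99650040641427 F [-3.4  1.3 11.9]
tool shift mm [ 0.  -0.1 -0.4]
scraper [([0.528, -0.31, 0.002], 0.73), ([0.458, -0.229, 0.003], 0.71), ([0.446, 0.151, -0.001], 0.63), ([0.496, -0.538, 0.0], 0.34)]
chip_1 []
scraper [([0.456, -0.231, -0.001], 0.62), ([0.526, -0.311, 0.002], 0.59)]
chip_1 [([0.522, -0.099, 0.017], 0.57), ([0.537, -0.136, 0.021], 0.53), ([0.528, -0.118, 0.021], 0.42)]
```

Force of 12 N against the stop, tip at z ≈ 0.0216: the button is fully down. Scraper standing, three chips in the trough. Hand in.

```bash
python3 -c "
from rig import robot
print(robot.hand_in())"
```

```text
the job is handed in; nothing more can be done
None
```

The job is handed in at about 25 s: all three chips are in the trough, the block is standing at its old spot, and the gripped stylus holds the button against its stop at about 12 N. I don't have the verdict (`hand_in` returned none), and I viewed 11 pictures, one over the limit of 10.

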